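Register a rail on the dowel borer and start it

TASK

Get the loose rail ready for boring, using light fingertip touches only - grip and lift nothing. First tap the middle of its long front edge until its back edge lies flat along the fence, then tap its right-hand end until its left end meets the side stop; after that press the square extractor button fully in (it stays in), and lastly press the round start button in and let it come back out. Leave the mushroom stop button and the tools and parts lying about alone.

Things in the scene. Friction and masses are not known exactly. Their poses are not given: they have to be found in the camera images.
- fence: Fence of a horizontal dowel-boring machine, fixed to the table: a straight aluminium bar 800 mm long (along its y), 45 mm deep, 40 mm high, with a green boring head and grey motor behind it. Origin: middle of the bar's front (working) face, at table height. Its x points from the robot's side into the fence (the face is the plane x = 0), y to the left along the face, z up.
- side_stop: Steel side stop clamped on the fence, fixed: a shoe 62 mm long standing out in front of the fence, 20 mm thick, 35 mm high, its clamp and round black knob on top of the fence to 65 mm high. Origin: at table height where its right-hand contact face meets the fence's face. Same axes as the fence: the contact face is the plane y = 0 and looks to -y (right); the rail must come to it from -y.
- hold_down (a point): Centre of the underside of the rubber foot (18 mm across) of a slim hold-down cylinder fixed beside the stop, 20 mm right of the contact face and 12 mm in front of the fence's face, 36 mm above the table; its bracket reaches 120 mm high. It does not move: the rail passes under it.
- rail: The loose workpiece: a pale wood-veneered chipboard rail 280 mm long (along its y), 70 mm wide (along its x), 22 mm thick, about 0.3 kg, lying a little in front of the fence (gap 12 to 30 mm at the middle of its back edge, up to 0.07 rad askew) and 15 to 40 mm short of the side stop. Origin: centre of its underside. x points to the fence, y to the left.
- rail_front (a point): Middle of the rail's long front edge (nearest the robot), 11 mm above the table: first place to tap, towards the fence. The rail slides under 1 to 3 N, a little more while one corner is at the fence and it swings square; a push of about 9 N holds it firmly home.
- rail_right (a point): Middle of the rail's right-hand end face, 11 mm above the table: second place to tap, to the left along the fence.
- rail_back (a point): Middle of the rail's long back edge, 11 mm above the table: lies in the fence's face (fence x = 0) when seated.
- rail_left (a point): Middle of the rail's left-hand end face, 11 mm above the table: lies in the stop's contact face (stop y = 0) when seated.
- station: Grey push-button station, fixed lid up: 90 mm (x) by 215 mm (y), lid 55 mm above the table. Origin: centre of its underside. Three black buttons in a row along its y: square extractor button at +64 mm (left), round start button in the middle, wide mushroom stop button at -64 mm (right).
- extractor_top (a point): Centre of the top of the square extractor button (30 by 30 mm), 14 mm above the lid when out, 6 mm when fully in. Third place to touch, straight down.
- extractor (a joint): Travel of the square extractor button: 0 m out (as at the start), 0.008 m fully in. Takes about 3 N all the way and stays where it is left.
- start_top (a point): Centre of the top of the round start button (31 mm across), 14 mm above the lid when out. Last place to touch, straight down.
- start (a joint): Travel of the round start button: 0 m out, 0.008 m fully in. Spring: 2 N to begin, 6 N fully in; it comes back out when let go.
- halt_top (a point): Centre of the top of the mushroom stop button (40 mm across), 25 mm above the lid. Not to be pressed.
- halt (a joint): Travel of the mushroom stop button: 0 m out, 0.008 m fully in; sprung, 3 N to begin. Not to be pressed.
- edging_roll: Bystander: loose flat roll of edging, ring 110 mm across, 22 mm high. Origin: centre of its underside.
- tape_measure: Bystander: loose tape measure standing on edge, 70 by 40 by 62 mm high. Origin: centre of its underside.
- try_square: Bystander: loose try square lying flat: wooden stock 20 by 115 mm, 16 mm high, along its y; steel blade 150 mm long towards its -x. Origin: under the stock's centre.
- dowel_bin: Bystander: loose open grey bin of dowels, 85 by 100 by 45 mm high. Origin: centre of its underside.

How it is judged:
On the way, in this order (a step that is already met when the one before it is completed fails the run):
1. the rail's back edge lies flat along the fence (x of rail_back in the frame of fence above -0.0025 m and angle between the x axis of rail and the x axis of fence, either way round below 0.02 rad), for 0.1 s.
2. its left end also meets the side stop (all of step 1 and y of rail_left in the frame of side_stop between -0.0025 and 0.004 m), for 0.1 s.
3. with the rail seated, the extractor button is fully in (all of step 2 and value of joint extractor above 0.005 m), for 0.1 s.
4. then the start button is pressed in (all of step 3 and value of joint start above 0.005 m), for 0.05 s.
At the end, for the whole second after the job is handed in: The rail lies flat and at rest, its back edge within 2.5 mm of the fence and within 0.02 rad of it, its left end within 2.5 mm of the side stop; the extractor button is in (over 5 of 8 mm) and the start button is back out (under 1.5 mm) (all of step 3 and value of joint start below 0.0015 m and linear speed of rail below 0.01 m/s and height (world z) of rail below 0.003 m); the robot touches nothing.
It fails at once if the start button pressed (over 3 mm) before the rail is seated and the extractor is on (value of joint start above 0.003 m and not (x of rail_back in the frame of fence above -0.0025 m and angle between the x axis of rail and the x axis of fence, either way round below 0.02 rad and y of rail_left in the frame of side_stop between -0.0025 and 0.004 m and value of joint extractor above 0.004 m)).
It fails at once if the rail lifted (over 8 mm) or tipped (height (world z) of rail above 0.008 m or angle between rail's own z axis and vertical above 0.12 rad).
It fails at once if the mushroom stop button pressed (value of joint halt above 0.002 m).
It fails at once if touched harder than lightly: a peak over 60 N on the rail or on a button (contact force between any of the arm, the fingers and rail above 60 N or contact force between the fingers and extractor above 60 N or contact force between the fingers and start above 60 N).
It fails at once if a bystander (roll, tape measure, square, bin) moved over 15 mm or lifted (distance of any of edging_roll, tape_measure, try_square, dowel_bin from where it was at the start of the episode above 0.015 m).
It also fails if it takes over 58 s, if anything falls off the work surface, if the arm or the gripper's body presses on something with over 40 N, if the wrist force passes 120 N, or if a joint passes its speed limit or range.

ROBOT

A 6-joint arm with a two-finger parallel gripper is mounted at the origin on the work surface. World frame = base frame: x ahead of the robot, y to its left, z up, the work surface at z = 0. Lengths are in m, angles in rad, forces in N, time in s.
With the tool pointing down it reaches from about 0.4 to 0.825 m from the base axis. Payload 7 kg.
Tool frame: the origin (TCP) lies midway between the tips of the shut fingers; the grasp point (between the pads) lies ctrl.grip_point_offset behind it (ctrl.grip_point_offset is the distance from the TCP to the grasp point, in m); z points along the fingers, y is the line along which they close (so a half turn about z gives the same grasp; the last joint's range is limited). The gripper opens to 88 mm and grips with 3 to 60 N. Pads are 19 mm wide; open, the fingers measure 130 mm over their backs; the gripper's body (78 mm by 193 mm) begins 47 mm behind the grasp point.
Start: joints at [-0.879, 0.359, 0.012, 0, -1.224, -0.288], TCP at [0.265, -0.621, 0.227] pointing down, gripper open.
Joint ranges: [-3.07, 3.07], [-1.43, 2.12], [-1.02, 1.25], [-3.03, 1.67], [-3.05, -0], [-3.03, 3.03]. Speed limits (rad/s): [2.39, 2.39, 3.01, 3.14, 3.14, 3.14].

INTERFACE

Orientations are given as a rotation vector (axis times angle).
In Python, from cell import ctrl, eyes, order, nets gives the robot as it stands. The module is installed in compiled form; this text tells all that it offers.
- The arm moves only by the shell command python3 -m jog 'ROWS'. ROWS is JSON, a list of rows, each an object with "linear": the shift along the tool's x, y, z in cm, a list of three; "twist": the turn about the tool's z in rad; "grip": the closure, from 0 (fully open) to 1 (shut). In form: [{"linear": [dx, dy, dz], "twist": twist, "grip": grip}, ...]. A call has 1 to 12 rows; each row is the pose to reach, as a shift and turn from the pose commanded when the call began, along the tool's axes at that moment; what a row does not reach only later rows make up. A row lasts 1/12 s, in which the tool goes at most 41.7 mm and 7.16 degrees, less where a joint would pass 70% of its speed; a pose out of reach is approached as far as the arm can. A call with a gripper value outside its range is refused whole. The fingers move at their own pace and stop on an object; the grip force is fixed at half the most. Time passes only in rows, so rows that repeat a pose let the fingers close. It gives the time, the measured TCP pose, the force, the opening and the grip force at its end, in the units of the state.
- ctrl.read_state(): the state, without advancing time (a new reading comes with each control period).
- eyes.read_camera(name): name is "side" or "top"; returns the picture (400x640x3 uint8, red, green, blue); there is no depth.
- eyes.get_calibration(name): a dict with "fx", "fy", "cx", "cy" (pixels), "k1" (the pictures are not rectified: a ray, as slopes to the right and down, at radius r is drawn at 1 + k1 r^2 times it, then the intrinsics apply), "eye" and "rotation" of the camera in the world. Camera axes: x right, y up, looking along -z (the intrinsics and any distortion apply to the point x, -y, -z); pixel columns grow to the right and rows downward; lengths in m; the calibration is good to about 2 mm. A picture is of the moment at which its call begins. get_calibration takes no time and is no camera call.
- order.hand_in(): hands the job in; it is judged then, once.
Trained networks look in the newest picture that a camera, given by its name, has taken for a name from the list of things; names that differ only in an ending like _2 or _b are one class to them, and where a whole thing is asked for, a point or a joint stands for the part that bears it (a point fixed in the world has none). Each returns a list of dicts, best first, with "p" (0 to 1); they miss things now and then, are a little off and sometimes report something else, mostly with a low value. They report only what shows in the picture. A call takes as long as a camera call.
- nets.cut_out(camera, label): "mask" (400x640 bool, what is visible of it) and "extent" ([left, top, width, height] as shares, 0 to 1, of the picture: columns of its width, rows of its height, round what is visible of it).
- nets.landmark_of(camera, label): "centre" ([row, column] as shares, 0 to 1, of the picture: columns of its width, rows of its height: a listed point, or the origin of a listed thing).
The state is a dict: "time_s": time; "joints": joint angles; "joint_vel": joint speeds; "joint_efforts": joint torques, N m; "ee_pos": TCP position; "tool_rot": TCP orientation; "force": force on the tool from outside, world axes, zero at the start; "moment": the same for the moment, N m; "opening": finger opening in m; "finger_force": force on a finger pad.
Only numpy, scipy, OpenCV 4.12 (cv2) and the standard library are available. Lean on these libraries where they do the work, as an engineer would, in place of code of your own. Each camera call takes 0.05 s, during which the arm holds its last target. There are 200 camera calls.

## Working session

There is one attempt and no reset: what is moved stays moved. The work goes in short steps, Python scripts to look and compute and a shell command to move; the robot and the scene stay as the last step left them, time stands still between calls to the robot, and variables do not carry over. Pictures are saved under pics/ and viewed, at most 10 in all, crops included, and the job is handed in when it is done.

```bash
mkdir -p pics
cat > h.py <<'E'
import numpy as np, cv2
from cell import ctrl, eyes, order, nets
def project(name,P):
    c=eyes.get_calibration(name); R=np.array(c["rotation"]); 
    q=(np.atleast_2d(P)-np.array(c["eye"]))@R
    u=q[:,0]/-q[:,2]; v=-q[:,1]/-q[:,2]; s=1+c["k1"]*(u*u+v*v)
    return np.c_[c["fx"]*u*s+c["cx"],c["fy"]*v*s+c["cy"]]
def unproj(name,px,z):
    c=eyes.get_calibration(name); R=np.array(c["rotation"])
    K=np.array([[c["fx"],0,c["cx"]],[0,c["fy"],c["cy"]],[0,0,1.]])
    d=cv2.undistortPoints(np.float64(px).reshape(-1,1,2),K,np.array([c["k1"],0,0,0.])).reshape(-1,2)
    r=np.c_[d[:,0],-d[:,1],-np.ones(len(d))]@R.T; e=np.array(c["eye"])
    return e+r*((z-e[2])/r[:,2])[:,None]
def lm(cam,label):
    return [(round(o["p"],2),np.array([o["centre"][1]*640,o["centre"][0]*400])) for o in nets.landmark_of(cam,label)]
E
python3 - <<'E'
from h import *
for n in("top","side"):
    im=eyes.read_camera(n); cv2.imwrite(f"pics/{n}0.png",im[:,:,::-1])
    c=eyes.get_calibration(n); print(n,c["eye"],np.round(c["rotation"],3).tolist(),c["fx"],c["k1"])
    for l,z in dict(fence=0,side_stop=0,hold_down=.036,rail=0,rail_front=.011,rail_right=.011,rail_back=.011,rail_left=.011,station=0,extractor_top=.069,start_top=.069,halt_top=.08,edging_roll=0,tape_measure=0,try_square=0,dowel_bin=0).items():
        print(l,[(p,x.round(1).tolist(),unproj(n,x,z)[0,:2].round(4).tolist()) for p,x in lm(n,l)[:2]])
s=ctrl.read_state(); print(s)
E
```

```text
top [ 0.44278877 -0.0168862   1.52019855] [0.048, -0.055, -1.562] 496.7214772226472 -0.09690326453625948Traceback (most recent call last):
  File "<stdin>", line 6, in <module>
  File "h.py", line 13, in unproj
    return e+r*((z-e[2])/r[:,2])[:,None]
                         ~^^^^^
IndexError: too many indices for array: array is 1-dimensional, but 2 were indexed
```

The calibration gives the rotation as a rotation vector, so I'll convert it.

```bash
sed -i 's/R=np.array(c\["rotation"\])/R=cv2.Rodrigues(np.float64(c["rotation"]))[0]/' h.py
python3 - <<'E'
from h import *
for n in("top","side"):
    im=eyes.read_camera(n); cv2.imwrite(f"pics/{n}0.png",im[:,:,::-1])
    c=eyes.get_calibration(n); print(n,c["eye"],c["fx"],c["k1"])
    for l,z in dict(fence=0,side_stop=0,hold_down=.036,rail=0,rail_front=.011,rail_right=.011,rail_back=.011,rail_left=.011,station=0,extractor_top=.069,start_top=.069,halt_top=.08,edging_roll=0,tape_measure=0,try_square=0,dowel_bin=0).items():
        print(l,[(p,x.round(1).tolist(),unproj(n,x,z)[0,:2].round(4).tolist()) for p,x in lm(n,l)[:2]])
s=ctrl.read_state(); print({k:np.round(v,3).tolist() for k,v in s.items()}, ctrl.grip_point_offset)
E
```

```text
top [ 0.44278877 -0.0168862   1.52019855] 496.7214772226472 -0.09690326453625948
fence [(0.82, [315.2, 166.4], [0.6588, 0.0099]), (0.32, [203.2, 240.3], [0.428, 0.3516])]
side_stop [(0.64, [225.9, 164.9], [0.6614, 0.2863])]
hold_down [(0.91, [232.4, 169.7], [0.6419, 0.2592]), (0.67, [234.7, 181.9], [0.6049, 0.2513])]
rail [(0.64, [275.1, 185.6], [0.5983, 0.1328])]
rail_front [(0.91, [281.2, 198.2], [0.5587, 0.1124])]
rail_right [(0.77, [321.3, 186.0], [0.5971, -0.0094])]
rail_back [(0.55, [283.8, 176.4], [0.6256, 0.1055])]
rail_left [(0.74, [235.5, 180.9], [0.6106, 0.2534])]
station [(0.57, [422.3, 243.4], [0.4242, -0.3206]), (0.32, [427.6, 242.2], [0.428, -0.337])]
extractor_top [(0.4, [408.5, 242.3], [0.428, -0.2662])]
start_top [(0.41, [426.8, 239.8], [0.4357, -0.3202])]
halt_top [(0.61, [449.8, 242.9], [0.427, -0.3855]), (0.58, [321.3, 188.3], [0.5832, -0.0098])]
edging_roll [(0.69, [203.4, 237.6], [0.4363, 0.3512])]
tape_measure [(0.79, [307.7, 244.5], [0.4185, 0.0305])]
try_square [(0.82, [261.2, 245.9], [0.4128, 0.1727]), (0.63, [422.3, 244.4], [0.4212, -0.3206])]
dowel_bin [(
[... 763 characters left out ...]
 [0.4343, -0.3303])]
halt_top [(0.37, [358.9, 135.2], [0.4433, -0.3941])]
edging_roll [(0.69, [340.3, 328.2], [0.4383, 0.3619])]
tape_measure [(0.67, [357.6, 231.5], [0.4175, 0.0226]), (0.6, [363.1, 208.1], [0.4069, -0.0861])]
try_square [(0.7, [356.8, 266.7], [0.4109, 0.1618])]
dowel_bin [(0.75, [363.8, 204.7], [0.4056, -0.103])]
{'time_s': 1.8, 'joints': [-0.879, 0.359, 0.012, -0.0, -1.224, -0.288], 'joint_vel': [-0.001, 0.0, -0.0, -0.001, -0.0, 0.0], 'joint_efforts': [-0.001, -58.237, 29.33, 7.003, 0.013, 0.0], 'ee_pos': [0.265, -0.621, 0.227], 'tool_rot': [-0.63, 3.078, -0.0], 'force': [0.414, -0.074, 0.13], 'moment': [-0.024, -0.015, 0.027], 'finger_force': 0.0, 'opening': 0.088} 0.0188
```

View pics/top0.png

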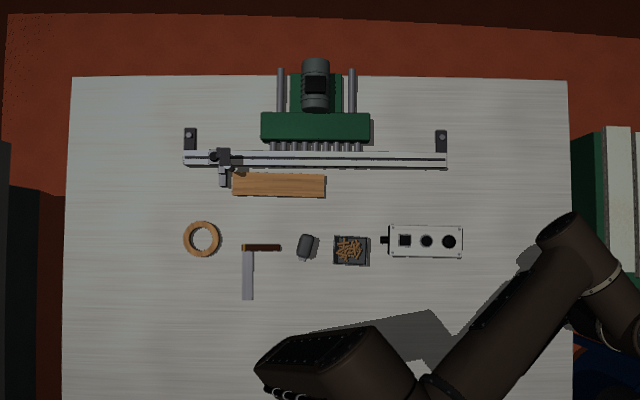

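View pics/side0.png

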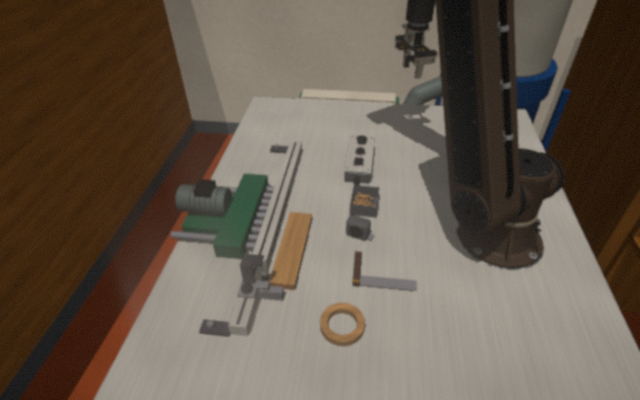

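The top view shows the fence at rows ~152–168 and the rail around (232–325, 173–198). The stop and hold-down are at about (225–240, 150–187). The station is at (388–462, 225–258), with its buttons at columns 405, 427 and 449. The nets agree with this. Next I'll refine it with masks.

```bash
python3 - <<'E'
from h import *
from scipy.spatial.transform import Rotation as R
s=ctrl.read_state(); print(R.from_rotvec(s["tool_rot"]).as_matrix().round(4))
eyes.read_camera("top")
def mask(l,z,n="top"):
    o=nets.cut_out(n,l)
    if not o: print(l,"none");return None
    m=o[0]["mask"].astype(np.uint8); c=max(cv2.findContours(m,0,cv2.CHAIN_APPROX_NONE)[0],key=cv2.contourArea).reshape(-1,2)
    w=unproj(n,c,z)[:,:2]; r=cv2.minAreaRect((w*1000).astype(np.float32))
    print(n,l,round(o[0]["p"],2),"ctr",np.round(r[0],1),"size",np.round(r[1],1),"ang",round(r[2],2),m.sum()); return m
m=mask("rail",.022)
# long edges of rail
for side,z in(("back",.022),("front",.022)):
    P=[]
    for c in range(240,318):
        rr=np.where(m[:,c])[0]
        if len(rr): P.append((c,rr.min()-.5 if side=="back" else rr.max()+.5))
    w=unproj("top",P,z); f=np.polyfit(w[:,1],w[:,0],1); print(side,"x at y=.12",np.polyval(f,.12),"slope",f[0])
cs=np.where(m.any(0))[0]; print("cols",cs.min(),cs.max(),unproj("top",[[cs.min()-.5,186],[cs.max()+.5,186]],.022))
f=mask("fence",.04)
for a,b in((330,430),):
    P=[]
    for c in range(a,b):
        rr=np.where(f[:,c])[0]
        if len(rr): P.append((c,rr.max()+.5))
    w=unproj("top",P,0.); q=np.polyfit(w[:,1],w[:,0],1); print("fence bottom front x at y=.12",np.polyval(q,.12),"at 0",q[1],"slope",q[0])
mask("side_stop",.035); mask("station",.055)
for l,z in(("extractor_top",.069),("start_top",.069),("halt_top",.08)): mask(l,z); 
eyes.read_camera("side")
for l,z in(("extractor_top",.069),("start_top",.069),("halt_top",.08)): mask(l,z,"side")
for i in range(2):
  eyes.read_camera("top")
  for l,z in(("extractor_top",.069),("start_top",.069),("halt_top",.08)): print(l,[(p,unproj("top",x,z)[0].round(4)) for p,x in lm("top",l)[:1]])
E
python3 -c "
import cv2
im=cv2.imread('pics/top0.png')[140:270,180:480]
cv2.imwrite('pics/crop0.png',cv2.resize(im,(780,338),interpolation=cv2.INTER_CUBIC))"
```

```text
[[-0.9196 -0.3929  0.    ]
 [-0.3929  0.9196  0.    ]
 [-0.     -0.     -1.    ]]
top rail 0.77 ctr [599.7 123.2] size [280.4  71.6] ang 88.83 2169
back x at y=.12 0.6354999449552204 slope 0.021950533815994797
front x at y=.12 0.5637364633851233 slope 0.02049304753687646
cols 232 324 [[ 0.59380111  0.26335107  0.022     ]
 [ 0.59602776 -0.01921025  0.022     ]]
top fence 0.98 ctr [818.8 -61.8] size [341.5 657.5] ang 0.06 12050
fence bottom front x at y=.12 0.6562848537799767 at 0 0.6559245372848203 slope 0.003002637459636717
top side_stop 0.87 ctr [653.3 291.3] size [123.2  70.7] ang 15.29 617
top station 0.56 ctr [ 433.4 -305.1] size [ 91.5 242. ] ang 0.2 2328
top extractor_top 0.7 ctr [ 433.3 -255.9] size [26.3 29.5] ang 0.31 100
top start_top 0.53 ctr [ 433.6 -320.8] size [26.3 29.6] ang 0.27 84
halt_top none
side extractor_top 0.37 ctr [ 438.8 -253.8] size [24.1 36. ] ang 4.08 50
side start_top 0.55 ctr [591.2 171.9] size [284.6  72.4] ang 89.33 1994
side halt_top 0.65 ctr [ 434.2 -370.1] size [36.2 53.4] ang 3.89 72
extractor_top [(0.75, array([ 0.4057, -0.0864,  0.069 ]))]
start_top [(0.47, array([ 0.4371, -0.3217,  0.069 ]))]
halt_top [(0.6, array([ 0.4349, -0.3812,  0.08  ]))]
extractor_top [(0.57, array([ 0.4377, -0.257 ,  0.069 ]))]
start_top [(0.45, array([ 0.4363, -0.3265,  0.069 ]))]
halt_top [(0.57, array([ 0.4302, -0.3859,  0.08  ]))]
```

View pics/crop0.png

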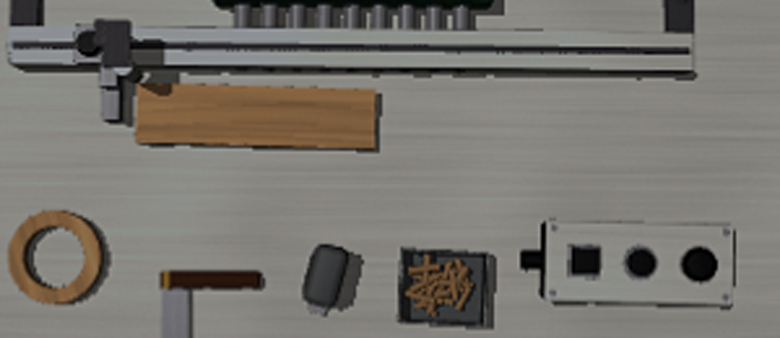

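The rail centre is about (0.600, 0.122) and skewed about +0.02 rad. The fence face is at x≈0.656 and the stop face at y≈0.28. The extractor is at (0.4335, -0.256) and the start button at (0.4345, -0.321). These agree with the given sizes and the 64 mm button spacing. I'll shut the fingers, align the tool with the world axes and travel.

```bash
python3 -m jog '[{"linear":[-3,3,0],"twist":0.1,"grip":1},{"linear":[-6,6,0],"twist":0.2,"grip":1},{"linear":[-9,9,0],"twist":0.3,"grip":1},{"linear":[-12,12,0],"twist":0.404,"grip":1},{"linear":[-15,15,0],"twist":0.404,"grip":1},{"linear":[-18,18,0],"twist":0.404,"grip":1},{"linear":[-21,21,0],"twist":0.404,"grip":1},{"linear":[-24,24,0],"twist":0.404,"grip":1},{"linear":[-27,27,0],"twist":0.404,"grip":1},{"linear":[-27,29,0],"twist":0.404,"grip":1},{"linear":[-27,29,0],"twist":0.404,"grip":1}]'
```

```text
time_s: 3.72
ee_pos: [0.3994, -0.2444, 0.227]
tool_rot: [-0.005, 3.141, 0.001]
force: [-1.3, 0.7, -0.5]
opening: 0.0198
finger_force: 0.0
```

```bash
python3 -m jog '[{"linear":[-4,3.5,0],"twist":0,"grip":1},{"linear":[-6,7,0],"twist":0,"grip":1},{"linear":[-8,11,0],"twist":0,"grip":1},{"linear":[-10,15,0],"twist":0,"grip":1},{"linear":[-12,19,0],"twist":0,"grip":1},{"linear":[-12.8,23,0],"twist":0,"grip":1},{"linear":[-12.8,27,3],"twist":0,"grip":1},{"linear":[-12.8,31,6],"twist":0,"grip":1},{"linear":[-12.8,34,9],"twist":0,"grip":1},{"linear":[-12.8,36.6,11],"twist":0,"grip":1},{"linear":[-12.8,36.6,12.7],"twist":0,"grip":1},{"linear":[-12.8,36.6,12.7],"twist":0,"grip":1}]'
```

```text
time_s: 4.72
ee_pos: [0.525, 0.1195, 0.0942]
tool_rot: [0.002, -3.135, 0.004]
force: [-0.6, -0.2, -1.5]
opening: 0.0001
finger_force: 0.0
```

```bash
python3 -m jog '[{"linear":[0,0,3],"twist":0,"grip":1},{"linear":[0,0,6],"twist":0,"grip":1},{"linear":[0,0,8.3],"twist":0,"grip":1},{"linear":[0,0,8.8],"twist":0,"grip":1},{"linear":[0,0,8.8],"twist":0,"grip":1}]'
```

```text
time_s: 5.13
ee_pos: [0.527, 0.117, 0.0106]
tool_rot: [-0.001, -3.139, 0.003]
force: [-0.3, 0.1, 1.1]
opening: 0.0001
finger_force: 0.0
```

```bash
python3 -m jog '[{"linear":[-1,0.3,0],"twist":0,"grip":1},{"linear":[-1.8,0.4,0],"twist":0,"grip":1},{"linear":[-2.2,0.4,0],"twist":0,"grip":1},{"linear":[-2.4,0.4,0],"twist":0,"grip":1},{"linear":[-2.6,0.4,0],"twist":0,"grip":1},{"linear":[-2.8,0.4,0],"twist":0,"grip":1},{"linear":[-3,0.4,0],"twist":0,"grip":1},{"linear":[-3.2,0.4,0],"twist":0,"grip":1},{"linear":[-3.4,0.4,0],"twist":0,"grip":1}]'
```

```text
time_s: 5.88
ee_pos: [0.5612, 0.1217, 0.0115]
tool_rot: [-0.0, -3.141, 0.001]
force: [-3.8, -0.4, 2.6]
opening: 0.0005
finger_force: 1.5
```

```bash
python3 -m jog '[{"linear":[-0.2,0,0],"twist":0,"grip":1},{"linear":[-0.4,0,0],"twist":0,"grip":1},{"linear":[-0.6,0,0],"twist":0,"grip":1},{"linear":[-0.8,0,0],"twist":0,"grip":1},{"linear":[-0.8,0,0],"twist":0,"grip":1}]'
```

```text
time_s: 6.3
ee_pos: [0.5702, 0.1221, 0.0115]
tool_rot: [0.0, 3.141, 0.0]
force: [-0.7, 0.3, 0.3]
opening: 0.0
finger_force: 0.4
```

```bash
python3 -m jog '[{"linear":[-0.1,0,0],"twist":0,"grip":1},{"linear":[-0.2,0,0],"twist":0,"grip":1},{"linear":[-0.3,0,0],"twist":0,"grip":1},{"linear":[-0.4,0,0],"twist":0,"grip":1}]'
```

```text
time_s: 6.63
ee_pos: [0.5737, 0.1221, 0.0115]
tool_rot: [0.0, 3.142, 0.0]
force: [-2.4, -0.1, 0.2]
opening: 0.0004
finger_force: 1.1
```

```bash
python3 -m jog '[{"linear":[-0.1,0,0],"twist":0,"grip":1},{"linear":[-0.2,0,0],"twist":0,"grip":1}]'
```

```text
time_s: 6.8
ee_pos: [0.5755, 0.122, 0.0115]
tool_rot: [-0.0, -3.141, 0.0]
force: [-7.4, 2.9, 3.5]
opening: -0.0002
finger_force: 3.7
```

```bash
python3 -m jog '[{"linear":[-0.1,0,0],"twist":0,"grip":1},{"linear":[-0.1,0,0],"twist":0,"grip":1}]'
```

```text
time_s: 6.97
ee_pos: [0.5755, 0.122, 0.0115]
tool_rot: [-0.001, -3.14, 0.0]
force: [-6.7, 1.8, 3.4]
opening: -0.0
finger_force: 3.7
```

```bash
python3 -m jog '[{"linear":[-0.1,0,0],"twist":0,"grip":1},{"linear":[-0.1,0,0],"twist":0,"grip":1}]'
```

```text
time_s: 7.13
ee_pos: [0.5755, 0.1219, 0.0114]
tool_rot: [-0.001, -3.138, 0.001]
force: [-11.7, 4.1, 7.7]
opening: 0.0002
finger_force: 5.6
```

Stopped firmly at x=0.5755 under about 12 N. With 9.5 mm of finger and the 70 mm rail that puts the fence at 0.655, as measured. I'll back off, go round to the right-hand end and check.

```bash
python3 -m jog '[{"linear":[1,0,0],"twist":0,"grip":1},{"linear":[3,0,-1],"twist":0,"grip":1},{"linear":[4,-3,-3],"twist":0,"grip":1},{"linear":[4,-7,-4],"twist":0,"grip":1},{"linear":[4,-11,-4],"twist":0,"grip":1},{"linear":[4,-15,-4],"twist":0,"grip":1},{"linear":[4,-19,-4],"twist":0,"grip":1},{"linear":[4,-21,-4],"twist":0,"grip":1},{"linear":[4,-21,-4],"twist":0,"grip":1}]'
python3 - <<'E'
from h import *
im=eyes.read_camera("top"); cv2.imwrite("pics/top1.png",cv2.resize(im[130:280,180:420,::-1],(768,480),interpolation=cv2.INTER_CUBIC))
m=nets.cut_out("top","rail")[0]["mask"].astype(np.uint8)
w=unproj("top",max(cv2.findContours(m,0,1)[0],key=cv2.contourArea).reshape(-1,2),.022)[:,:2]
print(cv2.minAreaRect((w*1000).astype(np.float32)))
for l in("rail_right","rail_left","rail_back"): print(l,[(p,unproj("top",x,.011)[0].round(4)) for p,x in lm("top",l)[:1]])
E
```

```text
time_s: 7.88
ee_pos: [0.5376, -0.0914, 0.0518]
tool_rot: [0.006, 3.14, -0.0]
force: [-0.2, -1.1, 0.4]
opening: 0.0006
finger_force: 0.0
((432.1522216796875, -394.9501647949219), (38.64592361450195, 39.09952163696289), 44.637725830078125)
rail_right [(0.61, array([ 0.6233, -0.0111,  0.011 ]))]
rail_left [(0.72, array([0.6294, 0.2652, 0.011 ]))]
rail_back [(0.82, array([0.6486, 0.1125, 0.011 ]))]
```

View pics/top1.png

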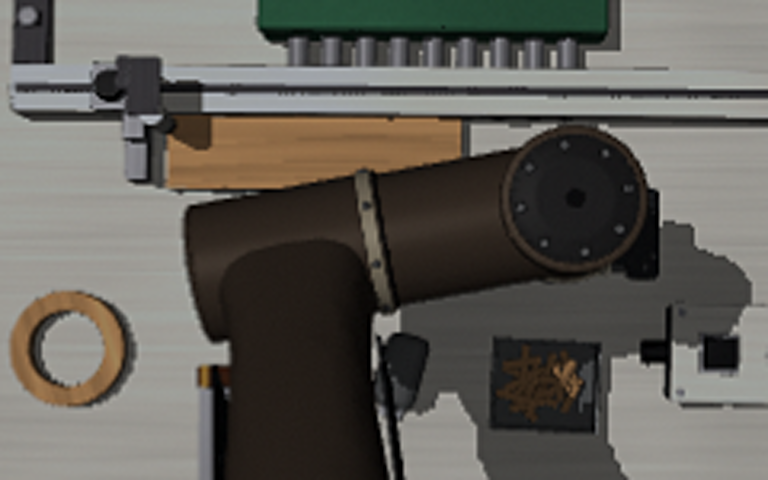

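The picture shows the rail flush along the fence (crop row ~117). Its right end is at crop column ~464 (y≈-0.018), and a gap remains at the stop (crop columns 152–163). Next I'll go to the right-hand end.

```bash
python3 -m jog '[{"linear":[-3.5,0,0],"twist":0,"grip":1},{"linear":[-7,0,0],"twist":0,"grip":1},{"linear":[-8.2,0,2],"twist":0,"grip":1},{"linear":[-8.2,0.5,3.6],"twist":0,"grip":1},{"linear":[-8.2,1.5,4],"twist":0,"grip":1},{"linear":[-8.2,2.5,4],"twist":0,"grip":1},{"linear":[-8.2,2.5,4],"twist":0,"grip":1}]'
```

```text
time_s: 8.72
ee_pos: [0.6195, -0.0605, 0.0119]
tool_rot: [0.004, -3.141, 0.0]
force: [0.4, -0.0, 1.1]
opening: 0.0004
finger_force: 0.0
```

```bash
python3 -m jog '[{"linear":[0,0.3,0],"twist":0,"grip":1},{"linear":[0,0.6,0],"twist":0,"grip":1},{"linear":[0,0.9,0],"twist":0,"grip":1},{"linear":[0,1.2,0],"twist":0,"grip":1},{"linear":[0,1.5,0],"twist":0,"grip":1},{"linear":[0,1.8,0],"twist":0,"grip":1},{"linear":[0,2.1,0],"twist":0,"grip":1},{"linear":[0,2.4,0],"twist":0,"grip":1}]'
```

```text
time_s: 9.38
ee_pos: [0.6196, -0.0388, 0.0116]
tool_rot: [0.001, 3.142, 0.0]
force: [0.5, -1.3, -0.4]
opening: 0.0003
finger_force: 0.0
```

```bash
python3 -m jog '[{"linear":[0,0.2,0],"twist":0,"grip":1},{"linear":[0,0.4,0],"twist":0,"grip":1},{"linear":[0,0.6,0],"twist":0,"grip":1},{"linear":[0,0.8,0],"twist":0,"grip":1},{"linear":[0,1,0],"twist":0,"grip":1}]'
```

```text
time_s: 9.8
ee_pos: [0.6194, -0.0291, 0.0115]
tool_rot: [-0.0, -3.141, 0.0]
force: [-0.1, -1.6, 0.6]
opening: 0.0006
finger_force: 0.9
```

```bash
python3 -m jog '[{"linear":[0,0.2,0],"twist":0,"grip":1},{"linear":[0,0.4,0],"twist":0,"grip":1}]'
```

```text
time_s: 9.97
ee_pos: [0.6195, -0.025, 0.0115]
tool_rot: [-0.001, -3.141, 0.0]
force: [-0.5, -1.8, -0.1]
opening: 0.0005
finger_force: 0.9
```

```bash
python3 -m jog '[{"linear":[0,0.15,0],"twist":0,"grip":1},{"linear":[0,0.3,0],"twist":0,"grip":1},{"linear":[0,0.45,0],"twist":0,"grip":1}]'
```

```text
time_s: 10.22
ee_pos: [0.6195, -0.0203, 0.0115]
tool_rot: [-0.0, -3.141, 0.0]
force: [-0.3, -1.8, 0.7]
opening: 0.0003
finger_force: 0.8
```

```bash
python3 -m jog '[{"linear":[0,0.15,0],"twist":0,"grip":1},{"linear":[0,0.3,0],"twist":0,"grip":1}]'
```

```text
time_s: 10.38
ee_pos: [0.6195, -0.0173, 0.0115]
tool_rot: [-0.0, -3.142, -0.0]
force: [-0.5, -0.5, -0.9]
opening: 0.0004
finger_force: 0.7
```

```bash
python3 -m jog '[{"linear":[0,0.1,0],"twist":0,"grip":1},{"linear":[0,0.2,0],"twist":0,"grip":1}]'
```

```text
time_s: 10.55
ee_pos: [0.6195, -0.0154, 0.0115]
tool_rot: [-0.0, -3.141, 0.0]
force: [-0.1, -5.4, -0.8]
opening: -0.0
finger_force: 3.3
```

```bash
python3 -m jog '[{"linear":[0,0.1,0],"twist":0,"grip":1},{"linear":[0,0.1,0],"twist":0,"grip":1},{"linear":[0,0.1,0],"twist":0,"grip":1}]'
```

```text
time_s: 10.8
ee_pos: [0.6191, -0.0154, 0.0115]
tool_rot: [-0.001, -3.141, 0.002]
force: [0.2, -6.4, -0.2]
opening: 0.0006
finger_force: 3.0
```

```bash
python3 -m jog '[{"linear":[0,0.1,0],"twist":0,"grip":1},{"linear":[0,0.1,0],"twist":0,"grip":1}]'
```

```text
time_s: 10.97
ee_pos: [0.6189, -0.0153, 0.0115]
tool_rot: [-0.001, -3.14, 0.003]
force: [1.1, -11.2, 0.2]
opening: 0.0008
finger_force: 5.4
```

Stopped against the stop at 11 N. I'll back off and go above the extractor button, then check the rail.

```bash
python3 -m jog '[{"linear":[0,-1,0],"twist":0,"grip":1},{"linear":[0,-3,-1],"twist":0,"grip":1},{"linear":[0,-4,-4],"twist":0,"grip":1},{"linear":[2,-6,-7],"twist":0,"grip":1},{"linear":[5,-8,-9],"twist":0,"grip":1},{"linear":[8,-10.5,-10.8],"twist":0,"grip":1},{"linear":[11,-13,-10.8],"twist":0,"grip":1},{"linear":[14,-16,-10.8],"twist":0,"grip":1},{"linear":[17,-19,-10.8],"twist":0,"grip":1},{"linear":[18.6,-22,-10.8],"twist":0,"grip":1},{"linear":[18.6,-24.1,-10.8],"twist":0,"grip":1},{"linear":[18.6,-24.1,-10.8],"twist":0,"grip":1}]'
python3 - <<'E'
from h import *
im=eyes.read_camera("top"); cv2.imwrite("pics/top2.png",cv2.resize(im[130:280,180:480,::-1],(800,400),interpolation=cv2.INTER_CUBIC))
for o in nets.cut_out("top","rail")[:2]:
    m=o["mask"].astype(np.uint8)
    w=unproj("top",max(cv2.findContours(m,0,1)[0],key=cv2.contourArea).reshape(-1,2),.022)[:,:2]
    print(o["p"],cv2.minAreaRect((w*1000).astype(np.float32)))
for l in("rail_right","rail_left","rail_back","rail_front"): print(l,[(p,unproj("top",x,.011)[0].round(4)) for p,x in lm("top",l)[:1]])
eyes.read_camera("side")
for l in("rail_left","rail_back"): print(l,[(p,unproj("side",x,.011)[0].round(4)) for p,x in lm("side",l)[:1]])
E
```

```text
time_s: 11.97
ee_pos: [0.433, -0.2572, 0.1202]
tool_rot: [0.004, 3.14, -0.001]
force: [0.8, -0.6, 1.0]
opening: 0.0006
finger_force: 0.0
0.75 ((619.2218627929688, 140.81668090820312), (73.39278411865234, 274.31591796875), 0.409061461687088)
rail_right [(0.6, array([0.6221, 0.0035, 0.011 ]))]
rail_left [(0.71, array([0.6282, 0.2689, 0.011 ]))]
rail_back []
rail_front [(0.9, array([0.5874, 0.1259, 0.011 ]))]
rail_left [(0.6, array([0.6272, 0.2857, 0.011 ]))]
rail_back [(0.95, array([0.6551, 0.1243, 0.011 ]))]
```

View pics/top2.png

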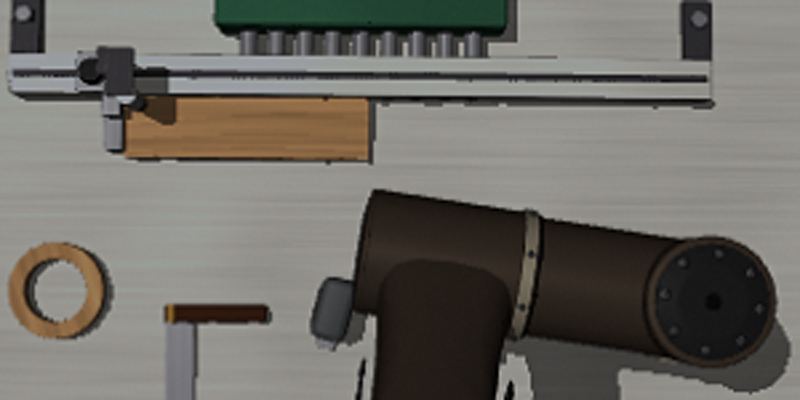

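The rail is against the stop (crop column ~124) and along the fence (row ~98). I'll check the distance and angle numerically, then lower towards the extractor.

```bash
python3 - <<'E'
from h import *
def low(l,a,b):
    m=nets.cut_out("top",l)[0]["mask"]
    P=[(c,np.where(m[:,c])[0].max()+.5) for c in range(a,b) if m[:,c].any()]
    w=unproj("top",P,0.); return np.polyfit(w[:,1],w[:,0],1)
A=[];B=[]
for i in range(3):
    eyes.read_camera("top"); A.append(low("rail",232,316)); B.append(low("fence",326,440))
print(np.round(A,4),np.round(B,4))
a,b=np.mean(A,0),np.mean(B,0); print("gap at y=.138 mm",1000*(np.polyval(b,.138)-np.polyval(a,.138)),"angle",a[0]-b[0])
E
python3 -m jog '[{"linear":[0,0,2],"twist":0,"grip":1},{"linear":[0,0.05,3.5],"twist":0,"grip":1},{"linear":[0,0.1,4.3],"twist":0,"grip":1},{"linear":[0,0.1,4.6],"twist":0,"grip":1},{"linear":[0,0.1,4.7],"twist":0,"grip":1}]'
```

```text
time_s: 13.13
ee_pos: [0.4333, -0.2534, 0.0721]
tool_rot: [-0.0, -3.14, -0.0]
force: [1.4, 0.0, 0.1]
opening: 0.0002
finger_force: 0.0Traceback (most recent call last):
  File "<stdin>", line 8, in <module>
  File "<stdin>", line 5, in low
  File "h.py", line 11, in unproj
    d=cv2.undistortPoints(np.float64(px).reshape(-1,1,2),K,np.array([c["k1"],0,0,0.])).reshape(-1,2)
      ~~~~~~~~~~~~~~~~~~~^^^^^^^^^^^^^^^^^^^^^^^^^^^^^^^^^^^^^^^^^^^^^^^^^^^^^^^^^^^^^
cv2.error: OpenCV(4.12.0) /io/opencv/modules/calib3d/src/undistort.dispatch.cpp:347: error: (-215:Assertion failed) CV_IS_MAT(_src) && CV_IS_MAT(_dst) && (_src->rows == 1 || _src->cols == 1) && (_dst->rows == 1 || _dst->cols == 1) && _src->cols + _src->rows - 1 == _dst->rows + _dst->cols - 1 && (CV_MAT_TYPE(_src->type) == CV_32FC2 || CV_MAT_TYPE(_src->type) == CV_64FC2) && (CV_MAT_TYPE(_dst->type) == CV_32FC2 || CV_MAT_TYPE(_dst->type) == CV_64FC2) in function 'cvUndistortPointsInternal'
```

The net returned a wrong thing first, so I'll pick the report that fills those columns best.

Run:
```python
from h import *
def low(l,a,b):
    r=nets.cut_out("top",l)
    if not r: return [np.nan]*2
    m=max((o["mask"] for o in r),key=lambda m:m[150:200,a:b].sum())
    P=[(c,np.where(m[150:200,c])[0].max()+150.5) for c in range(a,b) if m[150:200,c].any()]
    if len(P)<40: return [np.nan]*2
    w=unproj("top",P,0.); return np.polyfit(w[:,1],w[:,0],1)
A=[];B=[]
for i in range(3):
    eyes.read_camera("top"); A.append(low("rail",232,316)); B.append(low("fence",326,440))
print(np.round(A,4),np.round(B,4))
a,b=np.nanmean(A,0),np.nanmean(B,0); print("gap at y=.138 mm",1000*(np.polyval(b,.138)-np.polyval(a,.138)),"angle",a[0]-b[0])
```

```text
[[    nan     nan]
 [-0.0178  0.5892]
 [-0.007   0.5869]] [[-0.0014  0.6559]
 [ 0.0107  0.6598]
 [ 0.0064  0.6573]]
gap at y=.138 mm 72.04052829881147 angle -0.017674107151459693
```

Mask edges are too noisy for this, so I'll measure the rail's edges directly in the image at sub-pixel level.

Run:
```python
from h import *
im=eyes.read_camera("top").astype(float); s=im[:,:,0]-im[:,:,2]   # wood: red-blue high
P=[];Q=[]
for c in range(250,316):
    p=s[160:205,c]; h=p.max()*.5; k=np.where(p>h)[0]; i,j=k.min(),k.max()
    Q.append((c,160+i-1+(h-p[i-1])/(p[i]-p[i-1]))); P.append((c,160+j+(p[j]-h)/(p[j]-p[j+1])))
for n,X,z in(("front",P,.022),("back",Q,.022)):
    w=unproj("top",X,z); f=np.polyfit(w[:,1],w[:,0],1); print(n,np.polyval(f,.138).round(4),f[0].round(4),"res",np.std(w[:,0]-np.polyval(f,w[:,1])).round(5))
g=im.mean(2); F=[]
for c in range(340,440):
    p=g[150:180,c]; d=np.diff(p); F.append((c,150+np.argmin(d[5:])+5+.5))
w=unproj("top",F,.04); f=np.polyfit(w[:,1],w[:,0],1); print("fence edge",np.polyval(f,.138).round(4),f[0].round(4),np.std(w[:,0]-np.polyval(f,w[:,1])).round(5))
```

```text
front 0.5865 0.0071 res 0.00037
back 0.6553 -0.0043 res 0.00028
fence edge 0.6516 -0.0421 0.01194
```

The rail's back edge is at x = 0.655 and the mean angle of its two edges is about 0.001 rad, so it is seated. Now pressing the extractor.

```bash
python3 -m jog '[{"linear":[0,-0.2,0.2],"twist":0,"grip":1},{"linear":[0,-0.2,0.4],"twist":0,"grip":1},{"linear":[0,-0.2,0.6],"twist":0,"grip":1},{"linear":[0,-0.2,0.8],"twist":0,"grip":1},{"linear":[0,-0.2,0.9],"twist":0,"grip":1}]'
```

```text
time_s: 14.05
ee_pos: [0.4338, -0.2557, 0.0635]
tool_rot: [0.0, 3.141, -0.001]
force: [0.6, -2.1, 2.5]
opening: 0.0004
finger_force: 1.4
```

```bash
python3 -m jog '[{"linear":[0,0,0.1],"twist":0,"grip":1},{"linear":[0,0,0.2],"twist":0,"grip":1}]'
```

```text
time_s: 14.22
ee_pos: [0.4338, -0.2556, 0.0616]
tool_rot: [0.0, 3.141, -0.001]
force: [0.6, -2.3, 2.6]
opening: 0.0007
finger_force: 1.4
```

```bash
python3 -m jog '[{"linear":[0,0,0.1],"twist":0,"grip":1},{"linear":[0,0,0.15],"twist":0,"grip":1},{"linear":[0,0,0.15],"twist":0,"grip":1}]'
```

```text
time_s: 14.47
ee_pos: [0.4338, -0.2557, 0.0611]
tool_rot: [-0.001, 3.141, -0.001]
force: [-3.7, -0.4, 13.9]
opening: 0.0003
finger_force: 7.2
```

The extractor bottomed at z=0.061 under 14 N, which is fully in. Next I'll lift, shift 65 mm right and come down on the start button.

```bash
python3 -m jog '[{"linear":[0,0,0],"twist":0,"grip":1},{"linear":[0,0,-1.5],"twist":0,"grip":1},{"linear":[0,0,-4],"twist":0,"grip":1},{"linear":[0,-3,-4],"twist":0,"grip":1},{"linear":[0,-5.5,-4],"twist":0,"grip":1},{"linear":[0,-6.5,-4],"twist":0,"grip":1},{"linear":[0,-6.5,-4],"twist":0,"grip":1},{"linear":[0,-6.5,-3],"twist":0,"grip":1},{"linear":[0,-6.5,-1.8],"twist":0,"grip":1},{"linear":[0,-6.5,-1.3],"twist":0,"grip":1},{"linear":[0,-6.5,-1.2],"twist":0,"grip":1}]'
```

```text
time_s: 15.38
ee_pos: [0.4322, -0.3192, 0.0702]
tool_rot: [0.0, -3.138, -0.002]
force: [-0.5, -0.0, 0.2]
opening: 0.0003
finger_force: 0.0
```

```bash
python3 -m jog '[{"linear":[0,0,0.2],"twist":0,"grip":1},{"linear":[0,0,0.4],"twist":0,"grip":1},{"linear":[0,0,0.6],"twist":0,"grip":1},{"linear":[0,0,0.8],"twist":0,"grip":1},{"linear":[0,0,0.9],"twist":0,"grip":1}]'
```

```text
time_s: 15.8
ee_pos: [0.4336, -0.3202, 0.0632]
tool_rot: [0.0, 3.141, 0.0]
force: [-1.3, 3.2, 5.2]
opening: 0.0004
finger_force: 2.5
```

```bash
python3 -m jog '[{"linear":[0,0,0.1],"twist":0,"grip":1},{"linear":[0,0,0.2],"twist":0,"grip":1},{"linear":[0,0,0.3],"twist":0,"grip":1},{"linear":[0,0,0.3],"twist":0,"grip":1}]'
```

```text
time_s: 16.13
ee_pos: [0.4337, -0.3203, 0.0612]
tool_rot: [-0.0, 3.141, -0.0]
force: [-2.5, 7.7, 13.0]
opening: 0.0003
finger_force: 6.6
```

Start is fully in (z=0.061, 13 N). I'll release it, pull clear and check the scene.

```bash
python3 -m jog '[{"linear":[0,0,-0.5],"twist":0,"grip":1},{"linear":[0,0,-2.5],"twist":0,"grip":1},{"linear":[0,0,-6],"twist":0,"grip":1},{"linear":[0,0,-10],"twist":0,"grip":1},{"linear":[0,-4,-14],"twist":0,"grip":1},{"linear":[0,-8,-16],"twist":0,"grip":1},{"linear":[0,-12,-16],"twist":0,"grip":1},{"linear":[0,-16,-16],"twist":0,"grip":1},{"linear":[0,-20,-16],"twist":0,"grip":1},{"linear":[0,-24,-16],"twist":0,"grip":1},{"linear":[0,-24,-16],"twist":0,"grip":1},{"linear":[0,-24,-16],"twist":0,"grip":1}]'
python3 - <<'E'
from h import *
a=eyes.read_camera("top")[130:280,180:480,::-1]; b=eyes.read_camera("side")[100:350,180:430,::-1]
cv2.imwrite("pics/end.png",np.hstack([cv2.resize(a,(500,250)),cv2.resize(b,(250,250))]))
cv2.imwrite("pics/end2.png",cv2.resize(a,(800,400),interpolation=cv2.INTER_CUBIC))
E
```

```text
time_s: 17.13
ee_pos: [0.4324, -0.5634, 0.218]
tool_rot: [-0.006, -3.14, -0.001]
force: [-0.1, 0.5, 0.5]
opening: 0.0003
finger_force: 0.0
```

View pics/end2.png

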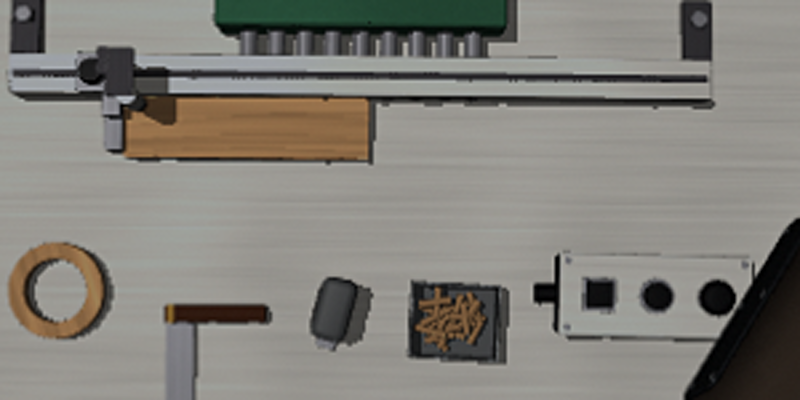

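The final picture shows the rail still flush at the fence (crop row ~98) and the stop (column ~124), with all bystanders where they were and the arm clear of everything. Handing in.

```bash
python3 -c "
from cell import order; print(order.hand_in())"
```

```text
the job is handed in; nothing more can be done
None
```

The job is handed in, verdict not shown: the rail was tapped flush to the fence and the side stop, the extractor was pressed fully in, start was pressed and let go (its return was not measured), and nothing else was touched.

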